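# Lay out a boot-fitting set in a row between two felt pads

## Robot

A 6-joint arm with a two-finger parallel gripper is mounted at the origin on a cart in front of the work surface, level with it; the furniture and walls round the work are solid. World frame = base frame: x ahead of the robot, y to its left, z up, the work surface at z = 0. Lengths are in m, angles in rad, forces in N, time in s.
With the tool pointing down it reaches from about 0.25 to 0.775 m from the base axis. Payload 4 kg.
Tool frame: the origin (TCP) lies on the centre line of the jaws, within the pads' length; the fingertips stand 17 mm ahead of it and the grasp point (between the pads) lies 2 mm behind it; z points along the fingers, y is the line along which they close (so a half turn about z gives the same grasp; the last joint's range is limited). The gripper opens to 94 mm and grips with 3 to 60 N. Pads are 16 mm wide; open, the fingers measure 119 mm over their backs; the gripper's body (75 mm by 177 mm) begins 78 mm behind the grasp point.
Start: joints at [1.177, 0.087, 1.371, -0, 1.684, -0.103], TCP at [0.158, 0.527, 0.223] pointing down, gripper open.
Joint ranges: [-3.1, 3.1], [-0.76, 2.03], [0.27, 2.55], [-1.08, 4.22], [0.17, 2.65], [-2.57, 2.57]. Speed limits (rad/s): [2.79, 2.79, 3.14, 3.14, 3.14, 3.14].

## Interface

Orientations are given as [roll, pitch, yaw] about the fixed x, y, z axes, in that order (R = Rz(yaw) Ry(pitch) Rx(roll)).
In Python, from bench import robot gives the robot as it stands.
- The arm moves only by the tool servo_tool, never from a script. Its argument "plan" is a list of rows, each a list of 7 numbers: the shift along the tool's x, y, z normalised to -1 to 1, where 1 is 0.1 m, then the turn, a rotation vector about the tool's x, y, z normalised to -1 to 1, where 1 is pi/2 rad, then the finger opening in mm, from 0 to 94. In form: [[x, y, z, ax, ay, az, gripper], ...]. A call has 1 to 12 rows; each row is the pose to reach, as a shift and turn from the pose commanded when the call began, along the tool's axes at that moment; what a row does not reach only later rows make up. A row lasts 1/12 s, in which the tool goes at most 41.7 mm and 7.16 degrees, less where a joint would pass 70% of its speed; a pose out of reach is approached as far as the arm can. A call with a number of a shift or a turn outside -1 to 1 is refused whole. A call with a gripper value outside its range is refused whole. The fingers move at their own pace and stop on an object; the grip force is fixed at half the most. Time passes only in rows, so rows that repeat a pose let the fingers close. It gives the time, the measured TCP pose, the force, the opening and the grip force at its end, in the units of the state.
- robot.get_obs(): the state, without advancing time (a new reading comes with each control period).
- robot.snapshot(name): name is "scene" or "top"; returns the picture (384x512x3 uint8, red, green, blue); there is no depth.
- robot.camera_params(name): a dict with "camera_matrix" (3x3 intrinsics, pixels), "distortion" ([k1, k2, p1, p2, k3] as OpenCV has them; the pictures are not rectified), "rvec" (rotation vector, rad) and "tvec" (3), from world to camera coordinates, as OpenCV has them. Camera axes: x right, y down, z forward; pixel columns grow to the right and rows downward; lengths in m; the calibration is good to about 2 mm. A picture is of the moment at which its call begins. camera_params takes no time and is no camera call.
- robot.close_job(): hands the job in; it is judged then, once.
Trained networks look in the newest picture that a camera, given by its name, has taken for a name from the list of things; names that differ only in an ending like _2 or _b are one class to them, and where a whole thing is asked for, a point or a joint stands for the part that bears it (a point fixed in the world has none). Each returns a list of dicts, best first, with "conf" (0 to 1); they miss things now and then, are a little off and sometimes report something else, mostly with a low value. They report only what shows in the picture. A call takes as long as a camera call. They do not tell look-alikes from the thing itself.
- robot.find_in(thing, camera): "extent" ([centre column, centre row, width, height] in pixels, round what is visible of it).
The state is a dict: "time": time; "joint_positions": joint angles; "qvel": joint speeds; "joint_torque": joint torques, N m; "tool_pos": TCP position; "ee_rot": TCP orientation; "wrist_force": force on the tool from outside, world axes, zero at the start; "wrist_torque": the same for the moment, N m; "width": finger opening in m; "finger_force": force on a finger pad.
Only numpy, scipy, OpenCV 4.12 (cv2) and the standard library are available. Lean on these libraries where they do the work, as an engineer would, in place of code of your own. Each camera call takes 0.05 s, during which the arm holds its last target. There are 200 camera calls.

## Task

Lay out the fitting set in one row on the bench: stand the polished steel dome on the middle of the blue-edged felt pad, and lay the red buckle flat, red side up, on the middle of the white-edged felt pad. Stand the orange cap on the bench midway between the two pads, in line with their middles, and stand the grinding cone in the same line, midway between the orange cap and the blue-edged pad. Use the dome and the cone that stand out on the open bench, not those at the back under the bins; leave everything else where it is, and let go of it all at the end.

Things in the scene. Friction and masses are not known exactly. Their poses are not given: they have to be found in the camera images.
- blue_pad_top (a point): Middle of the top face of the blue-edged felt pad: a grey-topped felt block 52 x 97 mm, its top 21 mm above the bench, on a flat blue holder plate 78 x 122 mm and 4 mm thick that shows all round it; fixed to the bench. z is up, x lies along its short side, y along its long side. The white-edged pad's middle lies on this x line, 300 mm away, on one side or the other.
- white_pad_top (a point): Middle of the top face of the white-edged felt pad: a grey-topped felt block 52 x 97 mm, its top 21 mm above the bench, on a flat white holder plate 78 x 122 mm and 4 mm thick that shows all round it; fixed to the bench. z is up, x lies along its short side, y along its long side. Same height and heading as the blue-edged one.
- dome_center (a point): Polished steel punch dome, bright silver-grey with a black mark on top, 58 mm in diameter and 45 mm high, 0.3 kg, standing on its flat foot on the open bench (a similar one at the back under the bins does not belong to the set); sides nearly upright in the lower half. The point is on its axis, 22 mm above the foot. z is its axis (up).
- cap_center (a point): Orange round plastic cap, 42 mm in diameter and 36 mm high, standing upright. The point is on its axis, 18 mm above the foot. z is its axis (up).
- cone_center (a point): Brick-red abrasive grinding cone, 38 mm in diameter at the foot, 42 mm high, narrowing to the top, standing on its foot on the open bench (similar ones at the back under the bins do not belong to the set). The point is on its axis, 21 mm above the foot. z is its axis (up).
- red_buckle_center (a point): Boot buckle with a red lever on a metal plate, footprint 50 x 24 mm, 12 mm high (the red upper part is 46 x 20 mm), lying flat, red side up. The point is at the middle of the footprint, 6 mm above its underside. x runs along its 50 mm length, y across its 24 mm width, z up.
- black_buckle_center (a point): Boot buckle with a black lever, 50 x 39 x 11 mm, lying on the bench: not part of the set, leave it. The point is its centre, 5 mm up.
- wedge_center (a point): Small green angle wedge, 42 x 64 x 22 mm, lying on the bench: not part of the set, leave it. The point is its centre, 11 mm up.
- gauge_center (a point): Green step gauge block with four steps, 82 x 43 x 34 mm, standing on the bench: not part of the set, leave it. The point is its centre, 17 mm up.
Not all that is in view belongs to the job. Of the things that look like the part that bears red_buckle_center, take the one that is nearest to the robot's base at the start.

How it is judged:
At the end, for the whole second after the job is handed in: Dome upright on blue-edged pad, red buckle flat on white-edged pad, within 13 mm of their middles; on the bench upright: cap within 15 mm of the pads' line, 165 mm or less from each middle; cone within 18 mm of it, 92 mm or less from cap and blue middle; released, at rest; others not moved (horizontal distance between dome_center and blue_pad_top below 0.013 m and angle between each of dome_center, red_buckle_center, cap_center, cone_center's own z axis and vertical below 0.12 rad and height (world z) of dome_center between 0.038 and 0.048 m and horizontal distance between red_buckle_center and white_pad_top below 0.013 m and height (world z) of red_buckle_center between 0.022 and 0.032 m and horizontal distance between cap_center and blue_pad_top below 0.165 m and horizontal distance between cap_center and white_pad_top below 0.165 m and y of cap_center in the frame of blue_pad_top between -0.015 and 0.015 m and height (world z) of cap_center below 0.024 m and horizontal distance between cone_center and blue_pad_top below 0.092 m and horizontal distance between cone_center and cap_center below 0.092 m and y of cone_center in the frame of blue_pad_top between -0.018 and 0.018 m and height (world z) of cone_center below 0.027 m and linear speed of each of dome, cap, cone, red_buckle below 0.01 m/s); the robot touches nothing.
It fails at once if the black buckle was disturbed (distance of black_buckle_center from where it was at the start of the episode above 0.015 m).
It fails at once if the green wedge was disturbed (distance of wedge_center from where it was at the start of the episode above 0.015 m).
It fails at once if the step gauge was disturbed (distance of gauge_center from where it was at the start of the episode above 0.015 m).
It also fails if it takes over 112 s, if anything falls off the work surface, if the arm or the gripper's body presses on something with over 40 N, if the wrist force passes 120 N, or if a joint passes its speed limit or range.

## Working session

There is one attempt and no reset: what is moved stays moved. The work goes in short steps, Python scripts to look and compute and a tool call to move; the robot and the scene stay as the last step left them, time stands still between calls to the robot, and variables do not carry over. Pictures are saved under pics/ and viewed, at most 14 in all, crops included, and the job is handed in when it is done.

Besides the shell and the picture viewer there is one more tool, called after "Call:" as name(argument=value, ...) on one line, values as JSON. servo_tool: Moves the arm, as the interface text tells. Scaled input: -1 to 1 covers 0.1 m each way for a shift and pi/2 rad each way for a turn. Its arguments: {"type":"object","properties":{"plan":{"type":"array","items":{"type":"array","items":{"type":"number"}}}},"required":["plan"]}

```bash
ls; mkdir -p pics; cat > h.py <<'E'
import numpy as np, cv2
from bench import robot
from scipy.spatial.transform import Rotation as R
def cam(n):
    p=robot.camera_params(n); return [np.array(p[k],float) for k in("camera_matrix","distortion","rvec","tvec")]
def px2w(n,uv,z):
    K,D,r,t=cam(n); Rm=cv2.Rodrigues(r)[0]
    q=cv2.undistortPoints(np.array(uv,float).reshape(-1,1,2),K,D).reshape(-1,2)
    d=np.c_[q,np.ones(len(q))]@Rm; c=-Rm.T@t.ravel()
    return c+d*((z-c[2])/d[:,2])[:,None]
def w2px(n,P):
    K,D,r,t=cam(n); return cv2.projectPoints(np.array(P,float).reshape(-1,1,3),r,t,K,D)[0].reshape(-1,2)
def save(im,f,s=1):
    cv2.imwrite("pics/"+f,cv2.resize(im[:,:,::-1],None,fx=s,fy=s,interpolation=cv2.INTER_CUBIC))
E
python3 - <<'E'
from h import *
np.set_printoptions(precision=3,suppress=True)
for n in("scene","top"):
    save(robot.snapshot(n),n+"0.png",1.5)
    K,D,r,t=cam(n); print(n,K[0,0],-cv2.Rodrigues(r)[0].T@t.ravel())
    for th,z in(("blue_pad_top",.021),("white_pad_top",.021),("dome_center",.022),("cap_center",.018),("cone_center",.021),("red_buckle_center",.006),("black_buckle_center",.005),("wedge_center",.011),("gauge_center",.017)):
        for d in robot.find_in(th,n)[:4]: print(th,round(d["conf"],2),np.round(d["extent"],1),px2w(n,d["extent"][:2],z)[0])
o=robot.get_obs();print(o["time"],o["tool_pos"],o["ee_rot"])
E
```

```text
pics
scene 433.24448232994547 [-0.082 -0.914  0.579]
blue_pad_top 0.67 [222.3 181.7  40.5  21. ] [0.532 0.154 0.021]
blue_pad_top 0.34 [283.9 221.2  53.7  30.4] [ 0.532 -0.153  0.021]
white_pad_top 0.57 [284.1 221.1  49.3  28.3] [ 0.533 -0.153  0.021]
dome_center 0.52 [300.6 190.8  20.1  17. ] [ 0.683 -0.043  0.022]
cap_center 0.45 [182.2 172.8  10.8  17.5] [0.467 0.299 0.018]
cone_center 0.67 [313.4 263.8  23.   20.7] [ 0.468 -0.338  0.021]
cone_center 0.5 [283.  222.3  52.3  28.3] [ 0.527 -0.156  0.021]
red_buckle_center 0.63 [379.3 246.6   7.2  10.4] [ 0.656 -0.363  0.006]
red_buckle_center 0.46 [348.8 249.3  22.5  14.8] [ 0.589 -0.328  0.006]
wedge_center 0.54 [217.1 232.9  21.1  15.5] [ 0.372 -0.086  0.011]
top 377.91417447004363 [ 0.376 -0.007  1.284]
blue_pad_top 0.89 [187.4 196.8  20.5  34.6] [0.549 0.169 0.021]
white_pad_top 0.66 [275.5 194.5  25.7  35.4] [ 0.551 -0.128  0.021]
dome_center 0.76 [248.6 156.   19.5  18.8] [ 0.686 -0.04   0.022]
cap_center 0.67 [146.3 222.5  12.4  11.6] [0.465 0.307 0.018]
cone_center 0.44 [336.1 216.1  13.5  10.5] [ 0.474 -0.33   0.021]
red_buckle_center 0.68 [342.4 163.    7.5  11.6] [ 0.66  -0.365  0.006]
red_buckle_center 0.58 [333.4 179.8   3.   13.5] [ 0.601 -0.331  0.006]
gauge_center 0.6 [287.5 140.8   8.7  23.3] [ 0.739 -0.176  0.017]
1.0 [0.158 0.527 0.223] [3.141 0.    2.851]
```

View pics/scene0.png

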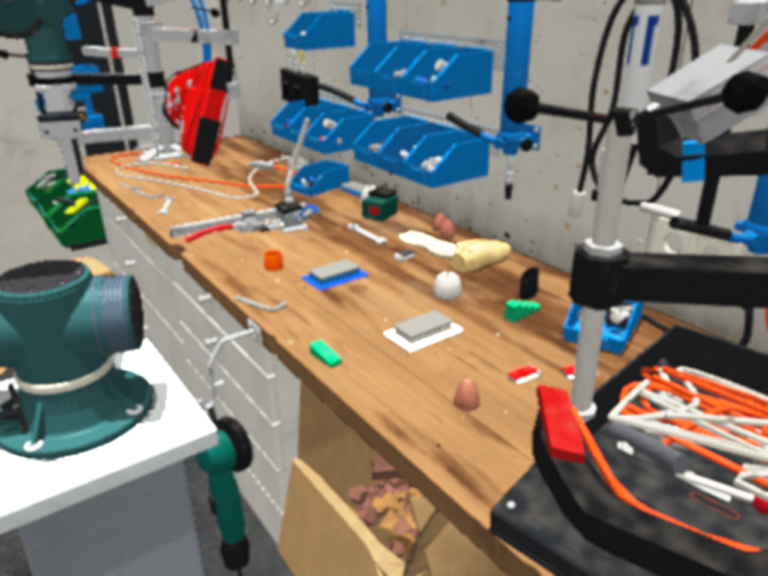

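View pics/top0.png

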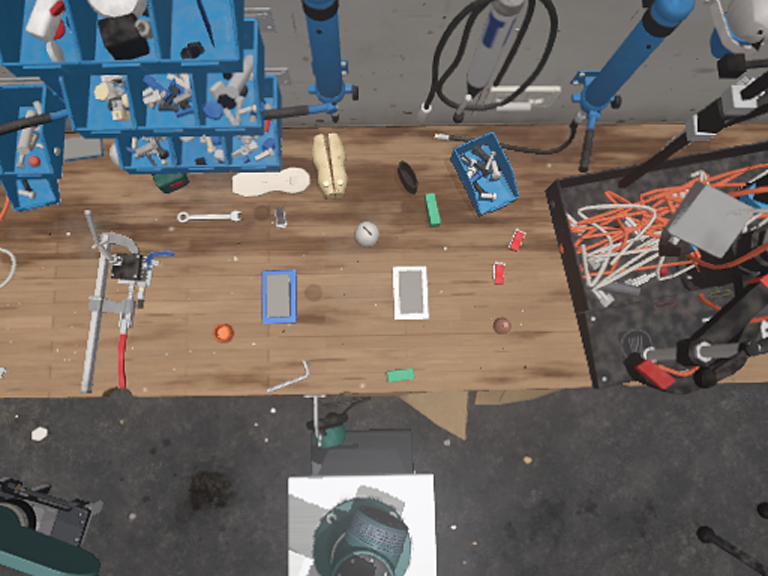

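The pictures show the blue-edged pad at top (279,296)/1.5, the white pad at (411,292)/1.5, the dome at (367,233)/1.5, the cap at (223,333)/1.5 and the cone at (502,325)/1.5. There are two red buckles, at (499,273)/1.5 and (517,240)/1.5. The lower one is nearer the base, so it is the one to take. I'll confirm that with a crop and segment it.

```bash
cat > seg.py <<'E'
from h import *
np.set_printoptions(precision=4,suppress=True)
def blob(im,f,u,v,w=22,s=4):
    """centroid & minAreaRect corners of mask f near (u,v), px"""
    u,v=int(u),int(v); c=im[v-w:v+w,u-w:u+w]
    c=cv2.resize(c,None,fx=s,fy=s,interpolation=cv2.INTER_CUBIC)
    m=f(c.astype(int)).astype(np.uint8)
    n,l,st,ce=cv2.connectedComponentsWithStats(m)
    if n<2: return None
    k=1+np.argmax(st[1:,4]-8*np.hypot(*(ce[1:]-w*s).T)*0.5)
    mk=(l==k).astype(np.uint8)
    cn=max(cv2.findContours(mk,0,2)[0],key=cv2.contourArea)
    r=cv2.minAreaRect(cn); g=lambda p:(np.array(p)+.5)/s-.5+[u-w,v-w]
    return g(ce[k]),g(r[0]),g(cv2.boxPoints(r)),np.sqrt(st[k,4])/s
red=lambda c:(c[...,0]>130)&(c[...,1]<80)&(c[...,2]<80)
orange=lambda c:(c[...,0]>150)&(c[...,2]<80)
brick=lambda c:(c[...,0]-c[...,2]>35)&(c[...,0]<190)
blue=lambda c:(c[...,2]-c[...,0]>50)
white=lambda c:c.min(-1)>205
grey=lambda c:(c.max(-1)-c.min(-1)<25)&(c.min(-1)>90)&(c.max(-1)<195)
E
python3 - <<'E'
from seg import *
im=robot.snapshot("top")
save(im[145:235,300:390],"bk.png",5); save(im[135:240,130:310],"mid.png",4.4)
for nm,f,u,v,z in(("blue",blue,187,197,.004),("white",white,274,195,.004),("greyB",grey,187,197,.021),("greyW",grey,275,195,.021),("cap",orange,149,222,.03),("redA",red,333,182,.012),("redB",red,344,160,.012)):
    b=blob(im,f,u,v)
    if b is None: print(nm,None);continue
    W=px2w("top",np.vstack([b[0],b[1],b[2]]),z)[:,:2]
    e=W[3:6]-W[2:5]
    print(nm,b[0],b[1],"w",W[0],W[1],"sides",np.linalg.norm(e,axis=1)*1e3,"ang",np.degrees(np.arctan2(e[:,1],e[:,0])))
E
```

```text
blue [186.5707 198.2383] [185.6208 197.3294] w [0.5463 0.1746] [0.5495 0.1779] sides [ 78.3603 122.0757  77.3399] ang [ -89.6039 -178.7295   90.3523]
white [273.0069 195.8828] [273.2757 194.8413] w [ 0.5491 -0.1207] [ 0.5527 -0.1217] sides [ 77.532  121.8489  76.5239] ang [ -88.4662 -179.4882   91.4129]
greyB [185.0214 196.9583] [185.25  196.875] w [0.5485 0.1774] [0.5488 0.1766] sides [51.59   96.8496 51.0479] ang [-91.0266 179.9752  88.9534]
greyW [273.5423 194.2516] [273.399 194.224] w [ 0.5523 -0.1211] [ 0.5524 -0.1206] sides [53.586  96.8433 53.0234] ang [ -88.6774 -179.6185   91.2272]
cap [147.7677 221.9372] [147.6738 221.439 ] w [0.466  0.2992] [0.4677 0.2996] sides [38.3641 42.1405 38.2551] ang [ -38.4094 -129.0281  141.384 ]
redA [331.7212 182.0587] [332.3833 180.9406] w [ 0.5922 -0.323 ] [ 0.596  -0.3255] sides [16.5207 33.9368 16.4593] ang [-89.4439 178.4406  90.514 ]
redB [344.2164 161.0215] [344.1124 160.9566] w [ 0.6652 -0.3704] [ 0.6654 -0.37  ] sides [24.0277 20.9596 24.0216] ang [ -20.2598 -108.9244  159.6081]
```

View pics/bk.png

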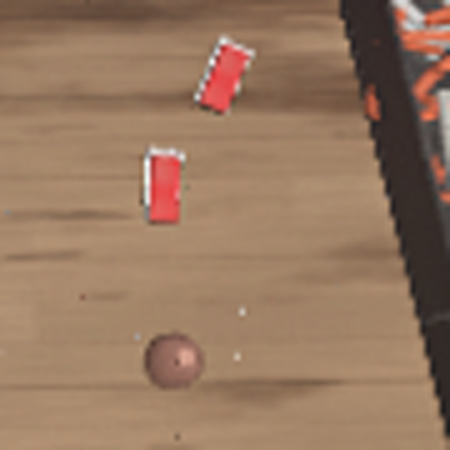

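View pics/mid.png

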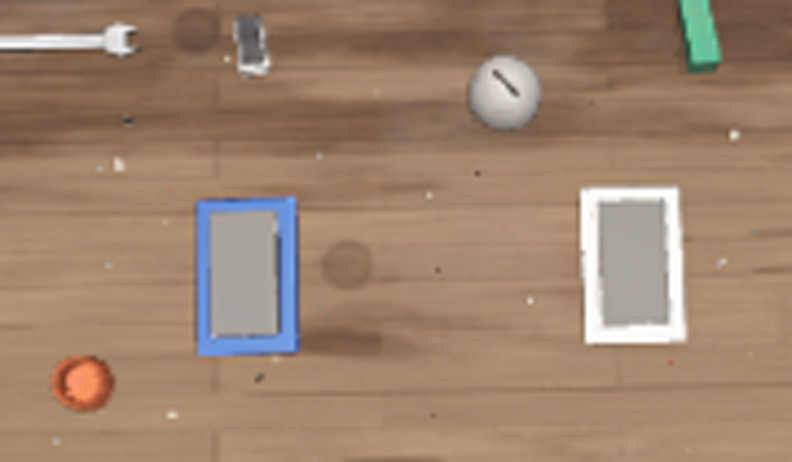

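Crop: of the two red buckles, the one at px (332.5,182) (crop 164,188) is nearer the base (range 0.68 m against 0.76 m), so I take it. Its long side runs along world x. The cone is at px (334.8,217), and the dome at (244.8,156) is the one on the open bench. The pads are at (0.549,0.177) and (0.5525,-0.1215), 299 mm apart, which matches the 300 mm given. I start with the cap.

Call:
servo_tool(plan=[[-0.8,-0.6,0,0,0,0.815,94],[-0.8,-0.6,0,0,0,0.815,94],[-0.8,-0.6,0,0,0,0.815,94],[-0.8,-0.6,0,0,0,0.815,94],[-0.8,-0.6,0,0,0,0.815,94],[-0.8,-0.6,0,0,0,0.815,94],[-0.8,-0.6,0,0,0,0.815,94],[-0.8,-0.6,0,0,0,0.815,94],[-0.8,-0.6,0,0,0,0.815,94],[-0.8,-0.6,0,0,0,0.815,94],[-0.8,-0.6,0,0,0,0.815,94],[-0.8,-0.6,0,0,0,0.815,94]])

```text
time: 2.05
tool_pos: [0.2171, 0.4465, 0.2226]
ee_rot: [3.141, -0.0, 1.57]
wrist_force: [-0.6, -1.0, -0.9]
width: 0.0941
finger_force: 0.0
```

```bash
python3 - <<'E'
from h import *
np.set_printoptions(precision=4,suppress=True)
print("dome",px2w("top",[244.7,155.8],.018)[0]); print("cone",px2w("top",[334.7,216.9],.015)[0]); print("bk",px2w("top",[332.4,182.1],.012)[0])
o=robot.get_obs();print(o["tool_pos"],o["ee_rot"])
E
```

```text
dome [ 0.6878 -0.0263  0.018 ]
cone [ 0.4722 -0.3262  0.015 ]
bk [ 0.592  -0.3253  0.012 ]
[0.2171 0.4465 0.2226] [ 3.1415 -0.0002  1.5702]
```

Call:
servo_tool(plan=[[-0.4,0.3,0,0,0,0,94],[-0.8,0.65,0,0,0,0,94],[-1,1,0,0,0,0,94],[-1,1,0,0,0,0,94]])

```text
time: 2.38
tool_pos: [0.3196, 0.3439, 0.2227]
ee_rot: [3.139, 0.001, 1.569]
wrist_force: [0.4, 0.1, -0.7]
width: 0.0937
finger_force: 0.0
```

Call:
servo_tool(plan=[[-0.2,0.35,0.2,0,0,0,94],[-0.465,0.7,0.5,0,0,0,94],[-0.465,1,0.8,0,0,0,94],[-0.465,1,1,0,0,0,94],[-0.465,1,1,0,0,0,94]])

```text
time: 2.8
tool_pos: [0.4157, 0.2967, 0.1157]
ee_rot: [-3.131, 0.006, 1.568]
wrist_force: [-1.4, -0.2, -0.3]
width: 0.0941
finger_force: 0.0
```

Call:
servo_tool(plan=[[0,0.35,0,0,0,0,94],[0,0.5,0,0,0,0,94],[0,0.5,0,0,0,0,94],[0,0.5,0,0,0,0,94]])

```text
time: 3.13
tool_pos: [0.4671, 0.3006, 0.1237]
ee_rot: [3.141, -0.001, 1.571]
wrist_force: [-0.1, 0.2, 0.4]
width: 0.0941
finger_force: 0.0
```

```bash
python3 - <<'E'
from seg import *
im=robot.snapshot("scene")
o=robot.get_obs();p=o["tool_pos"];print(o["time"],p)
c=np.array([.467,.2995])
print(w2px("scene",[*c,.018]),w2px("scene",[.4722,-.3262,0]),w2px("scene",[.6878,-.0263,.022]),w2px("scene",[.592,-.3253,.012]))
print(orange and blob(im,orange,182,173)[0:2])
a=im[150:290,160:400].copy();save(a,"s1.png",3.3)
E
```

```text
3.1833 [0.4665 0.3006 0.1236]
[[182.2298 172.6918]] [[310.8612 268.2828]] [[298.2352 188.4803]] [[348.9196 246.1628]]
(array([180.7504, 173.7111]), array([173.7519, 175.1601]))
```

View pics/s1.png

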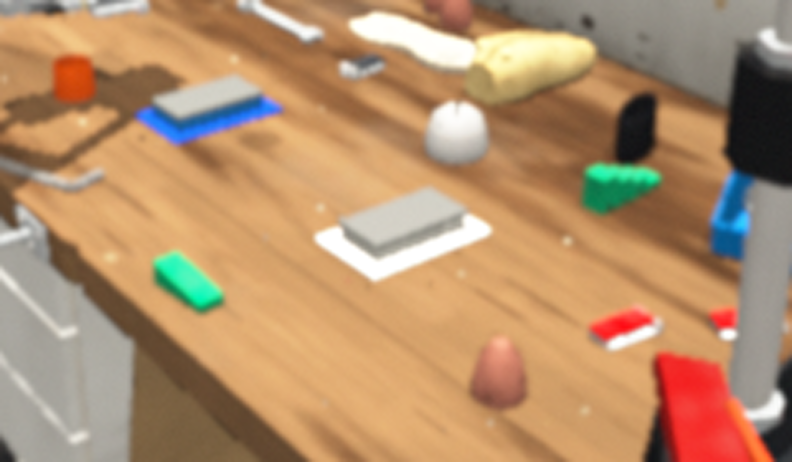

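The scene view agrees with the estimates: cap at (182,173), cone foot near (311,269), dome at (298.5,190) and buckle at (349,248). I go down on the cap.

Call:
servo_tool(plan=[[0,0,0.35,0,0,0,94],[0,0,0.7,0,0,0,94],[0,0,0.95,0,0,0,94],[0,0,1,0,0,0,94],[0,0,1,0,0,0,70],[0,0,1,0,0,0,30],[0,0,1,0,0,0,30],[0,0,1,0,0,0,30],[0,0,1,0,0,0,30],[0,0,1,0,0,0,30],[0,0,1,0,0,0,30],[0,0,1,0,0,0,30]])

```text
time: 4.18
tool_pos: [0.4673, 0.3, 0.0228]
ee_rot: [3.141, -0.0, 1.571]
wrist_force: [-0.6, 0.6, -0.0]
width: 0.044
finger_force: 0.0
```

Call:
servo_tool(plan=[[0,0,0,0,0,0,30],[0,0,0,0,0,0,30],[0,0,0,0,0,0,30],[0,0,0,0,0,0,30],[0,0,-0.4,0,0,0,30],[0,0,-0.6,0,0,0,30],[0,0,-0.6,0,0,0,30]])

```text
time: 4.77
tool_pos: [0.4702, 0.3016, 0.0879]
ee_rot: [3.133, -0.005, 1.571]
wrist_force: [0.8, 1.5, 0.9]
width: 0.0395
finger_force: 30.0
```

Call:
servo_tool(plan=[[-0.35,0.3,0,0,0,0,30],[-0.7,0.6,0,0,0,0,30],[-1,0.84,0,0,0,0,30]])

```text
time: 5.02
tool_pos: [0.5476, 0.2038, 0.0815]
ee_rot: [-3.141, 0.0, 1.573]
wrist_force: [1.8, -0.3, -0.3]
width: 0.0392
finger_force: 30.0
```

Call:
servo_tool(plan=[[-0.35,0,0,0,0,0,30],[-0.7,0,0,0,0,0,30],[-1,0,0,0,0,0,30]])

```text
time: 5.27
tool_pos: [0.547, 0.102, 0.0807]
ee_rot: [-3.139, 0.001, 1.57]
wrist_force: [1.0, 0.6, 0.2]
width: 0.0393
finger_force: 30.0
```

Call:
servo_tool(plan=[[-0.35,0,0,0,0,0,30],[-0.6,0,0,0,0,0,30],[-0.72,0,0,0,0,0,30],[-0.72,0,0,0,0,0,30],[-0.72,0,0,0,0,0,30]])

```text
time: 5.68
tool_pos: [0.5472, 0.0327, 0.0817]
ee_rot: [-3.14, -0.001, 1.57]
wrist_force: [-0.5, -0.6, 0.2]
width: 0.0392
finger_force: 30.0
```

Call:
servo_tool(plan=[[-0.04,0.04,0.3,0,0,0,30],[-0.04,0.04,0.5,0,0,0,30],[-0.04,0.04,0.58,0,0,0,30],[-0.04,0.04,0.58,0,0,0,30],[-0.04,0.04,0.58,0,0,0,30],[-0.04,0.04,0.58,0,0,0,60],[-0.04,0.04,0.58,0,0,0,94],[-0.04,0.04,0.58,0,0,0,94],[-0.04,0.04,0.58,0,0,0,94],[-0.04,0.04,0.58,0,0,0,94],[-0.04,0.04,0.2,0,0,0,94],[-0.04,0.04,-0.1,0,0,0,94]])

```text
time: 6.68
tool_pos: [0.5501, 0.0283, 0.0919]
ee_rot: [-3.137, -0.0, 1.57]
wrist_force: [0.6, -0.4, 1.0]
width: 0.0824
finger_force: 0.0
```

Call:
servo_tool(plan=[[0,0.35,0,0,0,0,94],[0,0.7,0,0,0,0,94],[-0.3,1,0,0,0,0,94],[-0.54,1,0,0,0,0,94]])

```text
time: 7.02
tool_pos: [0.6556, -0.0263, 0.0917]
ee_rot: [3.139, 0.001, 1.573]
wrist_force: [-0.9, -1.3, 0.4]
width: 0.0938
finger_force: 0.0
```

Call:
servo_tool(plan=[[0,0.3,0,0,0,0,94],[0,0.37,0,0,0,0,94],[0,0.37,0,0,0,0,94],[0,0.37,0,0,0,0,94]])

```text
time: 7.35
tool_pos: [0.6884, -0.0254, 0.0926]
ee_rot: [-3.141, -0.0, 1.571]
wrist_force: [-0.1, -0.7, 0.4]
width: 0.0941
finger_force: 0.0
```

```bash
python3 - <<'E'
from seg import *
im=robot.snapshot("scene")
print(robot.get_obs()["tool_pos"],w2px("scene",[[.551,.028,.018],[.6878,-.0263,.022]]))
save(im[140:250,190:370],"s2.png",4)
E
```

```text
[ 0.6881 -0.0251  0.0929] [[250.21   195.3627]
 [298.2352 188.4803]]
```

View pics/s2.png

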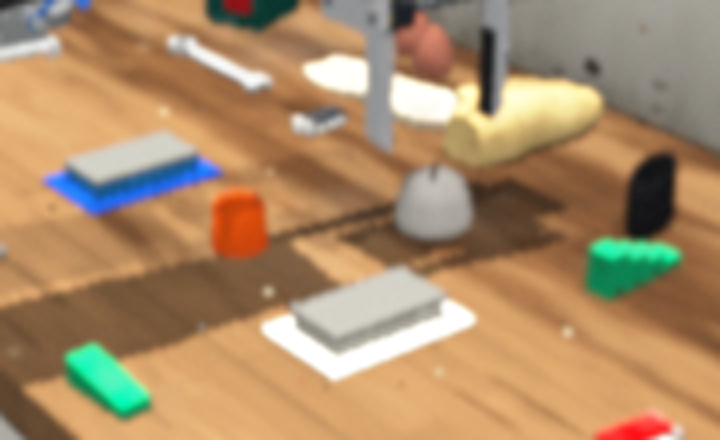

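The cap stands upright at (249.8,195.8), against (250.2,195.4) expected. The fingers straddle the dome at (298,191), so I go down and grip it.

Call:
servo_tool(plan=[[0,0,0.35,0,0,0,94],[0,0,0.6,0,0,0,94],[0,0,0.725,0,0,0,94],[0,0,0.725,0,0,0,50],[0,0,0.725,0,0,0,40],[0,0,0.725,0,0,0,40],[0,0,0.725,0,0,0,40],[0,0,0.725,0,0,0,40],[0,0,0.725,0,0,0,40],[0,0,0.725,0,0,0,40],[0,0,0.725,0,0,0,40],[0,0,0.725,0,0,0,40]])

```text
time: 8.4
tool_pos: [0.6891, -0.0257, 0.0206]
ee_rot: [3.14, -0.0, 1.571]
wrist_force: [1.5, 0.5, 1.9]
width: 0.0546
finger_force: 30.0
```

Call:
servo_tool(plan=[[0,0,0,0,0,0,40],[0,0,0,0,0,0,40]])

```text
time: 8.57
tool_pos: [0.6891, -0.0257, 0.0206]
ee_rot: [3.14, -0.0, 1.571]
wrist_force: [0.8, 0.2, 2.4]
width: 0.0544
finger_force: 30.0
```

Call:
servo_tool(plan=[[0,0,-0.2,0,0,0,40],[0,0,-0.5,0,0,0,40],[0,0,-0.8,0,0,0,40],[0,0,-0.8,0,0,0,40]])

```text
time: 8.9
tool_pos: [0.6915, -0.0262, 0.1068]
ee_rot: [3.131, 0.001, 1.571]
wrist_force: [0.9, -0.0, -0.0]
width: 0.0545
finger_force: 30.0
```

Call:
servo_tool(plan=[[0.2,0,0,0,0,0,40],[0.5,-0.2,0,0,0,0,40],[0.8,-0.4,0,0,0,0,40],[1,-0.7,0,0,0,0,40]])

```text
time: 9.23
tool_pos: [0.6173, 0.0763, 0.097]
ee_rot: [-3.138, -0.001, 1.571]
wrist_force: [-0.3, 1.2, -2.6]
width: 0.0542
finger_force: 30.0
```

Call:
servo_tool(plan=[[0.3,-0.2,0,0,0,0,40],[0.6,-0.5,0,0,0,0,40],[0.9,-0.7,0,0,0,0,40],[1,-0.7,0,0,0,0,40],[1,-0.7,0,0,0,0,40],[1,-0.7,0,0,0,0,40],[1,-0.7,0,0,0,0,40]])

```text
time: 9.82
tool_pos: [0.5489, 0.1731, 0.0991]
ee_rot: [-3.141, 0.001, 1.57]
wrist_force: [0.3, -0.3, -2.4]
width: 0.0545
finger_force: 30.0
```

```bash
python3 - <<'E'
from seg import *
im=robot.snapshot("scene")
p=robot.get_obs()["tool_pos"]; print(p,robot.get_obs()["finger_force"],w2px("scene",[[p[0],p[1],p[2]+.001]]))
save(im[100:220,150:310],"s3.png",4)
E
```

```text
[0.5491 0.1729 0.0992] 29.98265246646511 [[222.5978 154.8756]]
```

View pics/s3.png

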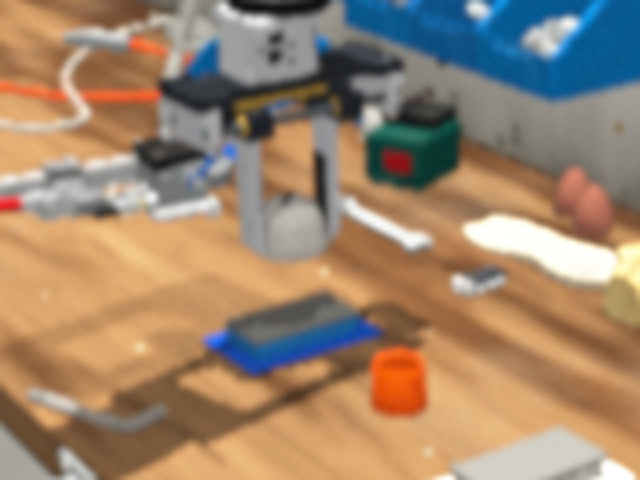

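The dome is held upright at (223.7,156) over the blue pad. I lower it.

Call:
servo_tool(plan=[[0.05,0,0.2,0,0,0,40],[0.05,0,0.4,0,0,0,40],[0.05,0,0.5,0,0,0,40],[0.05,0,0.56,0,0,0,40],[0.05,0,0.57,0,0,0,40],[0.05,0,0.57,0,0,0,40],[0.05,0,0.57,0,0,0,60],[0.05,0,0.57,0,0,0,94],[0.05,0,0.57,0,0,0,94],[0.05,0,0.57,0,0,0,94],[0.05,0,0.57,0,0,0,94],[0.05,0,0.57,0,0,0,94]])

```text
time: 10.87
tool_pos: [0.5488, 0.1794, 0.0435]
ee_rot: [3.141, -0.0, 1.571]
wrist_force: [-0.0, -0.1, 0.2]
width: 0.09
finger_force: 0.0
```

Call:
servo_tool(plan=[[0,0,0,0,0,0,94],[0,0,-0.3,0,0,0,94],[0,0,-0.7,0,0,0,94],[0,0,-0.8,0,0,0,94],[0,0,-0.8,0,0,0,94]])

```text
time: 11.28
tool_pos: [0.5515, 0.18, 0.1281]
ee_rot: [3.132, -0.002, 1.571]
wrist_force: [0.9, 1.3, 0.6]
width: 0.0938
finger_force: 0.0
```

Call:
servo_tool(plan=[[-0.35,0,0,0,0,0,94],[-0.7,0,0,0,0,0,94],[-1,0,0,0,0,0,94]])

```text
time: 11.53
tool_pos: [0.5473, 0.0781, 0.1209]
ee_rot: [-3.139, 0.001, 1.572]
wrist_force: [-0.3, 0.2, -0.1]
width: 0.0941
finger_force: 0.0
```

Call:
servo_tool(plan=[[-0.4,0,0,0,0,0,94],[-0.8,0,0,0,0,0,94],[-1,0,0,0,0,0,94]])

```text
time: 11.78
tool_pos: [0.5471, -0.0244, 0.1207]
ee_rot: [-3.138, 0.001, 1.568]
wrist_force: [-0.1, 0.8, 0.6]
width: 0.0942
finger_force: 0.0
```

Call:
servo_tool(plan=[[-0.4,0,0,0,0,0,94],[-0.8,0,0,0,0,0,94],[-1,0,0,0,0,0,94]])

```text
time: 12.03
tool_pos: [0.5471, -0.1244, 0.1207]
ee_rot: [-3.138, 0.001, 1.568]
wrist_force: [-0.1, 0.3, -0.1]
width: 0.0941
finger_force: 0.0
```

Call:
servo_tool(plan=[[-0.4,0,0,0,0,0,94],[-0.8,0,0,0,0,0,94],[-1,0,0,0,0,0,94]])

```text
time: 12.28
tool_pos: [0.547, -0.2244, 0.1204]
ee_rot: [-3.138, 0.0, 1.568]
wrist_force: [0.2, 0.3, 0.5]
width: 0.094
finger_force: 0.0
```

Call:
servo_tool(plan=[[-0.4,-0.2,0,0,0,0,94],[-0.8,-0.6,0,0,0,0,94],[-1,-0.77,0,0,0,0,94],[-1,-0.77,0,0,0,0,94],[-1,-0.77,0,0,0,0,94]])

```text
time: 12.7
tool_pos: [0.4692, -0.3218, 0.1208]
ee_rot: [-3.139, -0.002, 1.566]
wrist_force: [-0.6, 0.3, 0.1]
width: 0.0939
finger_force: 0.0
```

```bash
python3 - <<'E'
from seg import *
im=robot.snapshot("top"); s=robot.snapshot("scene")
print(robot.get_obs()["tool_pos"],w2px("top",[[.549,.177,.04],[.551,.028,.03],[.472,-.326,.02]]),w2px("scene",[[.549,.177,.043],[.472,-.326,.021]]))
a=cv2.resize(im[150:240,160:360],None,fx=4,fy=4,interpolation=2); b=cv2.resize(s[150:215,190:390],(800,260),interpolation=2)
save(np.vstack([a[:300],b]),"t4.png")
E
```

```text
[ 0.4712 -0.3199  0.1215] [[184.3081 196.0443]
 [229.3118 195.0577]
 [335.0044 216.8339]] [[222.7411 171.5558]
 [311.1105 260.4532]]
```

View pics/t4.png

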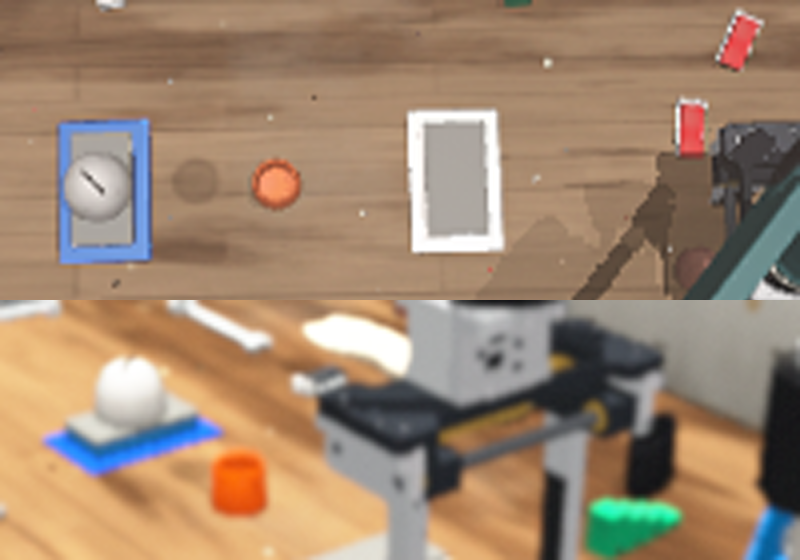

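The dome stands on the blue pad at top (184.4,196.4), against (184.3,196.0) expected. The cap is at (229,196). Both are within about 3 mm. Next is the cone.

Call:
servo_tool(plan=[[-0.06,0.01,0.2,0,0,0,94],[-0.06,0.01,0.5,0,0,0,94],[-0.06,0.01,0.8,0,0,0,94],[-0.06,0.01,1,0,0,0,94],[-0.06,0.01,1,0,0,0,60],[-0.06,0.01,1,0,0,0,20],[-0.06,0.01,1,0,0,0,20],[-0.06,0.01,1,0,0,0,20]])

```text
time: 13.47
tool_pos: [0.4733, -0.326, 0.0234]
ee_rot: [3.141, 0.0, 1.572]
wrist_force: [0.5, -0.4, 0.0]
width: 0.071
finger_force: 0.0
```

Call:
servo_tool(plan=[[0,0,0.025,0,0,0,20],[0,0,0.025,0,0,0,20],[0,0,0.025,0,0,0,20],[0,0,0.025,0,0,0,20],[0,0,0.025,0,0,0,20],[0,0,0.025,0,0,0,20],[0,0,0.025,0,0,0,20],[0,0,0.025,0,0,0,20],[0,0,0.025,0,0,0,20],[0,0,0.025,0,0,0,20]])

```text
time: 14.3
tool_pos: [0.4725, -0.3268, 0.0205]
ee_rot: [3.141, 0.0, 1.571]
wrist_force: [0.1, -0.5, 0.1]
width: 0.0354
finger_force: 29.6
```

Call:
servo_tool(plan=[[0,0,0,0,0,0,20],[0,0,-0.15,0,0,0,20],[0,0,-0.4,0,0,0,20],[0,0,-0.7,0,0,0,20],[0,0,-0.7,0,0,0,20],[0,0,-0.7,0,0,0,20]])

```text
time: 14.8
tool_pos: [0.4736, -0.3277, 0.0927]
ee_rot: [3.138, 0.003, 1.571]
wrist_force: [-0.9, 0.3, -0.5]
width: 0.0348
finger_force: 29.6
```

```bash
python3 - <<'E'
from seg import *
s=robot.snapshot("scene"); o=robot.get_obs(); p=o["tool_pos"]
print(p,o["finger_force"],o["width"],w2px("scene",[[p[0],p[1],p[2]-.0205+.021]]))
save(s[170:290,260:400],"s5.png",4)
E
```

```text
[ 0.4726 -0.3268  0.0907] 29.559481840697117 0.03481370063807055 [[312.883  233.3306]]
```

View pics/s5.png

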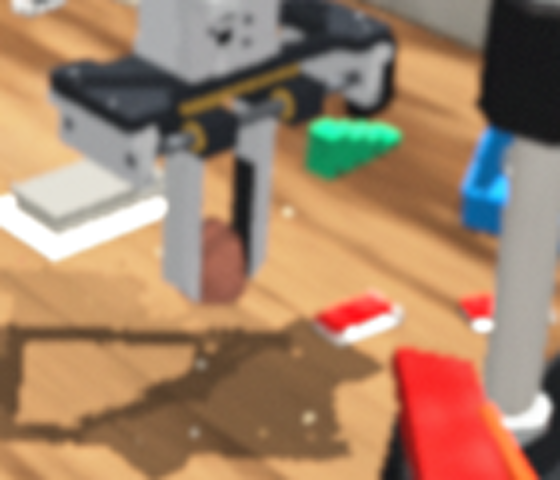

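The cone is lifted, gripped and upright at crop (222,262), with its foot level with the fingertips. I carry it to the line.

Call:
servo_tool(plan=[[0.2,0.1,0,0,0,0,20],[0.5,0.4,0,0,0,0,20],[0.8,0.78,0,0,0,0,20],[1,0.78,0,0,0,0,20]])

```text
time: 15.18
tool_pos: [0.5527, -0.2246, 0.0878]
ee_rot: [-3.141, -0.002, 1.571]
wrist_force: [0.2, -0.1, -0.3]
width: 0.0348
finger_force: 29.6
```

Call:
servo_tool(plan=[[0.35,0,0,0,0,0,20],[0.7,0,0,0,0,0,20],[1,0,0,0,0,0,20]])

```text
time: 15.43
tool_pos: [0.549, -0.1241, 0.0876]
ee_rot: [-3.137, -0.002, 1.571]
wrist_force: [-0.4, 0.6, 0.4]
width: 0.0349
finger_force: 29.6
```

Call:
servo_tool(plan=[[0.35,0,0,0,0,0,20],[0.7,0,0,0,0,0,20],[1,0,0,0,0,0,20]])

```text
time: 15.68
tool_pos: [0.5487, -0.0243, 0.088]
ee_rot: [-3.137, -0.001, 1.571]
wrist_force: [0.5, -0.2, -0.9]
width: 0.0351
finger_force: 29.6
```

Call:
servo_tool(plan=[[0.35,0,0,0,0,0,20],[0.7,0,0,0,0,0,20],[1,0,0,0,0,0,20]])

```text
time: 15.93
tool_pos: [0.5487, 0.0755, 0.088]
ee_rot: [-3.137, -0.0, 1.571]
wrist_force: [1.2, -0.1, -0.9]
width: 0.0352
finger_force: 29.6
```

Call:
servo_tool(plan=[[0.2,0,0,0,0,0,20],[0.31,0,0,0,0,0,20],[0.31,0,0,0,0,0,20],[0.31,0,0,0,0,0,20],[0.31,0,0,0,0,0,20]])

```text
time: 16.35
tool_pos: [0.5503, 0.103, 0.0897]
ee_rot: [-3.14, 0.001, 1.57]
wrist_force: [0.1, -0.0, -1.1]
width: 0.0351
finger_force: 29.6
```

```bash
python3 - <<'E'
from seg import *
s=robot.snapshot("scene"); o=robot.get_obs(); p=o["tool_pos"]
print(p,o["finger_force"],o["width"],w2px("scene",[[p[0],p[1],p[2]-.0205+.021],[p[0],p[1],p[2]-.0205]]))
save(s[110:220,190:300],"s6.png",5)
E
```

```text
[0.5504 0.1029 0.09  ] 29.560723888571374 0.03506379121886019 [[235.3439 164.6272]
 [235.5854 171.1267]]
```

View pics/s6.png

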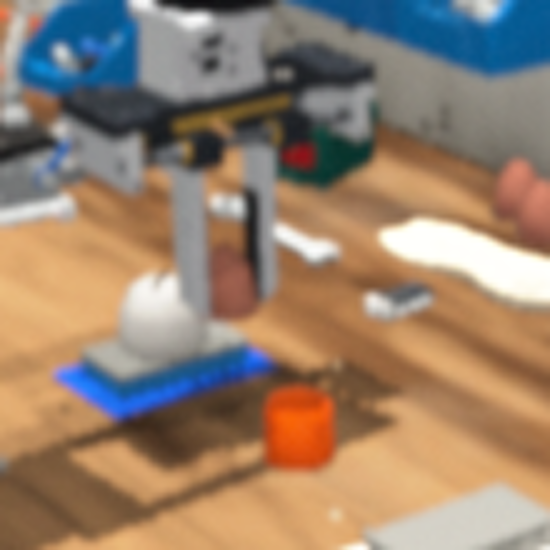

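The cone hangs upright at crop (233,285), between the dome and the cap. I lower it and let go.

Call:
servo_tool(plan=[[0,0,0.2,0,0,0,20],[0,0,0.45,0,0,0,20],[0,0,0.6,0,0,0,20],[0,0,0.66,0,0,0,20],[0,0,0.68,0,0,0,20],[0,0,0.68,0,0,0,20],[0,0,0.68,0,0,0,40],[0,0,0.68,0,0,0,80],[0,0,0.68,0,0,0,80],[0,0,0.68,0,0,0,80],[0,0,0.68,0,0,0,80],[0,0,0.68,0,0,0,80]])

```text
time: 17.4
tool_pos: [0.5508, 0.1044, 0.0229]
ee_rot: [3.141, -0.0, 1.571]
wrist_force: [0.6, 0.2, 0.5]
width: 0.0701
finger_force: 0.0
```

Call:
servo_tool(plan=[[0,0,0,0,0,0,80],[0,0,-0.3,0,0,0,80],[0,0,-0.7,0,0,0,80],[0,0,-1,0,0,0,80],[0,0,-1,0,0,0,80],[0,0,-1,0,0,0,80]])

```text
time: 17.9
tool_pos: [0.5522, 0.1045, 0.1254]
ee_rot: [3.136, -0.001, 1.571]
wrist_force: [0.4, 0.2, -0.3]
width: 0.08
finger_force: 0.0
```

Call:
servo_tool(plan=[[-0.35,0,0,0,0,0,80],[-0.7,0,0,0,0,0,80],[-1,0,0,0,0,0,80]])

```text
time: 18.15
tool_pos: [0.5491, 0.0033, 0.1202]
ee_rot: [-3.138, 0.0, 1.572]
wrist_force: [0.6, 0.2, 0.2]
width: 0.0801
finger_force: 0.0
```

Call:
servo_tool(plan=[[-0.4,0,0,0,0,0,80],[-0.8,0,0,0,0,0,80],[-1,0,0,0,0,0,80]])

```text
time: 18.4
tool_pos: [0.5489, -0.0993, 0.1201]
ee_rot: [-3.138, 0.001, 1.568]
wrist_force: [0.7, 1.3, -0.3]
width: 0.0802
finger_force: 0.0
```

Call:
servo_tool(plan=[[-0.4,0,0,0,0,0,80],[-0.8,0,0,0,0,0,80],[-1,0,0,0,0,0,80]])

```text
time: 18.65
tool_pos: [0.5488, -0.1993, 0.1199]
ee_rot: [-3.138, 0.0, 1.568]
wrist_force: [-0.3, -0.4, -0.4]
width: 0.0801
finger_force: 0.0
```

Call:
servo_tool(plan=[[-0.3,0,0,0,0,0.9,60],[-0.5,0,0,0,0,0.9,60],[-0.5,0,0,0,0,0.9,60],[-0.5,0,0,0,0,0.9,60],[-0.5,0,0,0,0,0.9,60],[-0.5,0,0,0,0,0.9,60],[-0.5,0,0,0,0,0.9,60],[-0.5,0,0,0,0,0.9,60],[-0.5,0,0,0,0,0.9,60],[-0.5,0,0,0,0,0.9,60],[-0.5,0,0,0,0,0.9,60],[-0.5,0,0,0,0,0.9,60]])

```text
time: 19.65
tool_pos: [0.5493, -0.245, 0.1198]
ee_rot: [-3.139, 0.004, 0.152]
wrist_force: [-0.0, 1.1, 0.9]
width: 0.0601
finger_force: 0.0
```

Call:
servo_tool(plan=[[0,0,0,0,0,0.1,60],[0,0,0,0,0,0.1,60],[0,0,0,0,0,0.1,60],[0,0,0,0,0,0.1,60]])

```text
time: 19.98
tool_pos: [0.5496, -0.2452, 0.1205]
ee_rot: [-3.14, 0.003, 0.001]
wrist_force: [0.1, -0.3, 0.9]
width: 0.0601
finger_force: 0.0
```

```bash
python3 - <<'E'
from seg import *
im=robot.snapshot("top"); s=robot.snapshot("scene"); o=robot.get_obs(); print(o["tool_pos"],o["ee_rot"])
for n,I,u,v in(("top",im,333,182),("scene",s,349,248)):
    b=blob(I,red,u,v,14); print(n,b[0],b[1],w2px(n,[[.592,-.3255,.012]]),"w",px2w(n,b[1],.012)[0])
print(w2px("top",[[.549,.177,.04],[.55,.1025,.015],[.551,.028,.03]]),w2px("scene",[[.55,.1025,.021]]))
a=cv2.resize(im[160:235,160:360],None,fx=4,fy=4,interpolation=2); b=cv2.resize(s[145:215,190:390],(800,280),interpolation=2)
save(np.vstack([a,b]),"t7.png")
E
```

```text
[ 0.55   -0.2454  0.1212] [-3.1405  0.0018  0.0006]Traceback (most recent call last):
  File "<stdin>", line 4, in <module>
TypeError: 'NoneType' object is not subscriptable
```

```bash
python3 - <<'E'
from seg import *
im=robot.snapshot("top"); s=robot.snapshot("scene")
b=blob(s,red,349,248,14)
if b: print(b[0],b[1],w2px("scene",[[.592,-.3255,.012],[.592,-.3255,.006]]),"w",px2w("scene",np.vstack([b[1],b[2]]),.012)[:,:2])
print(w2px("top",[[.549,.177,.04],[.55,.1025,.015],[.551,.028,.03]]),w2px("scene",[[.55,.1025,.021]]))
a=cv2.resize(im[170:220,160:260],(600,300),interpolation=2); b=cv2.resize(s[220:270,310:410],(600,300),interpolation=2)
save(np.vstack([a,b]),"t7.png")
E
```

```text
[346.5175 248.1822] [347.0767 247.6244] [[348.9819 246.2003]
 [348.7855 248.34  ]] w [[ 0.5839 -0.3272]
 [ 0.5653 -0.3143]
 [ 0.6181 -0.3179]
 [ 0.6026 -0.34  ]
 [ 0.5514 -0.336 ]]
[[184.3081 196.0443]
 [207.4358 196.3538]
 [229.3118 195.0577]] [[236.0729 185.854 ]]
```

View pics/t7.png

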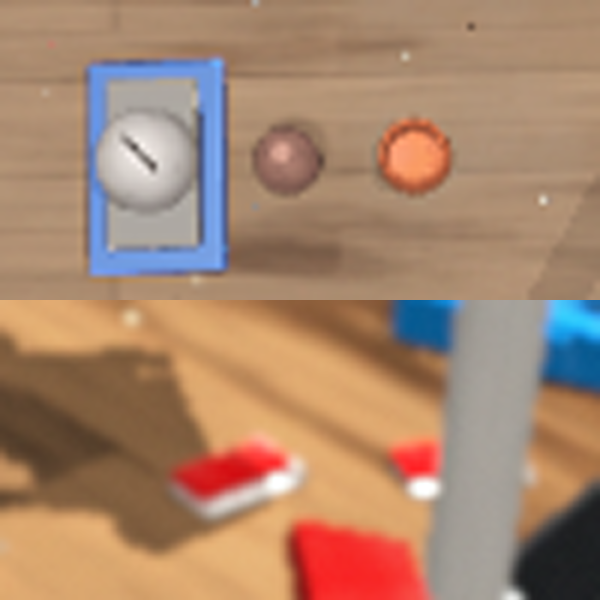

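The dome, cone (207.6,195.9) and cap (229,196) are in line as intended. In the scene view the buckle's centre is at about (349,249), which gives (0.590,-0.327). I go for it.

Call:
servo_tool(plan=[[0.2,0.4,0,0,0,0,60],[0.4,0.81,0.2,0,0,0,60],[0.4,0.81,0.5,0,0,0,60],[0.4,0.81,0.8,0,0,0,60],[0.4,0.81,0.9,0,0,0,60],[0.4,0.81,0.9,0,0,0,60],[0.4,0.81,0.9,0,0,0,60],[0.4,0.81,0.9,0,0,0,60]])

```text
time: 20.85
tool_pos: [0.5918, -0.327, 0.0352]
ee_rot: [3.139, -0.003, 0.0]
wrist_force: [-0.4, -0.5, 0.4]
width: 0.06
finger_force: 0.0
```

Call:
servo_tool(plan=[[0,0,0.06,0,0,0,60],[0,0,0.13,0,0,0,60],[0,0,0.13,0,0,0,40],[0,0,0.13,0,0,0,10],[0,0,0.13,0,0,0,10],[0,0,0.13,0,0,0,10],[0,0,0.13,0,0,0,10],[0,0,0.13,0,0,0,10],[0,0,0.13,0,0,0,10],[0,0,0.13,0,0,0,10],[0,0,0.13,0,0,0,10],[0,0,0.13,0,0,0,10]])

```text
time: 21.85
tool_pos: [0.5906, -0.3268, 0.0197]
ee_rot: [3.141, -0.0, -0.0]
wrist_force: [-0.2, -0.1, 1.4]
width: 0.0225
finger_force: 29.9
```

Call:
servo_tool(plan=[[0,0,-0.1,0,0,0,10],[0,0,-0.4,0,0,0,10],[0,0,-0.7,0,0,0,10],[0,0,-0.7,0,0,0,10],[0,0,-0.7,0,0,0,10]])

```text
time: 22.27
tool_pos: [0.5921, -0.3278, 0.0932]
ee_rot: [3.138, -0.006, -0.0]
wrist_force: [0.6, 0.7, -0.0]
width: 0.0222
finger_force: 29.9
```

Call:
servo_tool(plan=[[-0.1,-0.3,0,0,0,0,10],[-0.3,-0.6,0,0,0,0,10],[-0.38,-1,0,0,0,0,10],[-0.38,-1,0,0,0,0,10]])

```text
time: 22.6
tool_pos: [0.549, -0.2197, 0.0865]
ee_rot: [-3.134, 0.007, 0.004]
wrist_force: [-0.0, 0.1, -0.7]
width: 0.0224
finger_force: 29.9
```

Call:
servo_tool(plan=[[0,-0.35,0,0,0,0,10],[0,-0.7,0,0,0,0,10],[0,-1,0,0,0,0,10],[0,-1.0,0,0,0,0,10],[0,-1.0,0,0,0,0,10],[0,-1.0,0,0,0,0,10]])

```text
time: 23.1
tool_pos: [0.5521, -0.127, 0.0885]
ee_rot: [3.141, 0.001, 0.0]
wrist_force: [0.6, -0.5, -0.0]
width: 0.0225
finger_force: 29.9
```

```bash
python3 - <<'E'
from seg import *
s=robot.snapshot("scene"); o=robot.get_obs(); p=o["tool_pos"]
print(p,o["finger_force"],o["width"],w2px("scene",[[p[0],p[1],p[2]-.0137],[p[0]-.025,p[1],p[2]-.0137],[p[0]+.025,p[1],p[2]-.0137]]))
save(s[140:240,230:340],"s8.png",5.5)
E
```

```text
[ 0.5522 -0.1275  0.0887] 29.949095249176025 0.022302515025260625 [[284.0073 196.8972]
 [276.3776 199.4954]
 [291.4662 194.3575]]
```

View pics/s8.png

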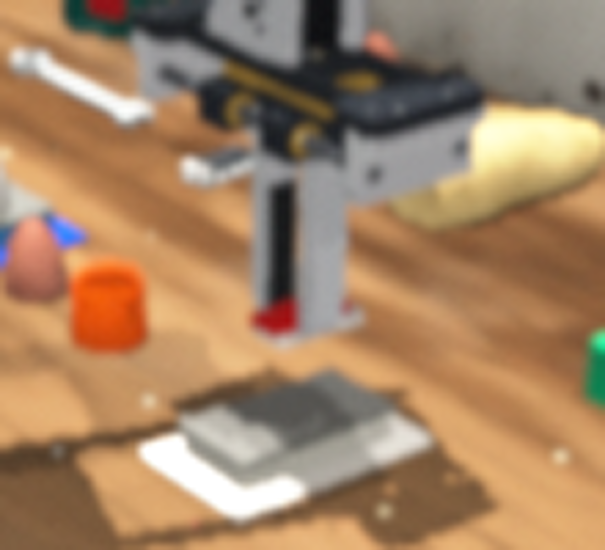

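The buckle is held level, red side up, spanning crop columns 252–363. It sits about 5 mm further along +x than the tool, so I shift for that and set it down.

Call:
servo_tool(plan=[[-0.04,-0.06,0.15,0,0,0,10],[-0.04,-0.06,0.3,0,0,0,10],[-0.04,-0.06,0.42,0,0,0,10],[-0.04,-0.06,0.46,0,0,0,10],[-0.04,-0.06,0.47,0,0,0,10],[-0.04,-0.06,0.47,0,0,0,10],[-0.04,-0.06,0.47,0,0,0,30],[-0.04,-0.06,0.47,0,0,0,60],[-0.04,-0.06,0.47,0,0,0,60],[-0.04,-0.06,0.47,0,0,0,60],[-0.04,-0.06,0.47,0,0,0,60],[-0.04,-0.06,0.47,0,0,0,60]])

```text
time: 24.15
tool_pos: [0.5486, -0.1207, 0.0427]
ee_rot: [3.142, -0.0, -0.0]
wrist_force: [-0.0, -0.3, 0.3]
width: 0.0582
finger_force: 0.0
```

Call:
servo_tool(plan=[[0,0,0,0,0,0,60],[0,0,-0.3,0,0,0,60],[0,0,-0.7,0,0,0,60],[0,0,-1,0,0,0,60],[0,0,-1,0,0,0,60]])

```text
time: 24.57
tool_pos: [0.5526, -0.1219, 0.1509]
ee_rot: [3.137, -0.014, -0.0]
wrist_force: [1.1, -0.0, 0.2]
width: 0.0599
finger_force: 0.0
```

Call:
servo_tool(plan=[[-0.35,0.3,-0.2,0,0,0,60],[-0.7,0.7,-0.4,0,0,0,60],[-1,1,-0.6,0,0,0,60]])

```text
time: 24.82
tool_pos: [0.4656, -0.2018, 0.1904]
ee_rot: [-3.141, 0.001, 0.002]
wrist_force: [0.9, -1.1, 0.5]
width: 0.0603
finger_force: 0.0
```

Call:
servo_tool(plan=[[-0.35,0.3,0,0,0,0,60],[-0.7,0.7,0,0,0,0,60],[-0.9,1,0,0,0,0,60],[-0.9,1,0,0,0,0,60],[-0.9,1,0,0,0,0,60]])

```text
time: 25.23
tool_pos: [0.3751, -0.3036, 0.1905]
ee_rot: [-3.142, 0.0, -0.005]
wrist_force: [-0.1, -0.1, -0.2]
width: 0.0606
finger_force: 0.0
```

```bash
python3 - <<'E'
from seg import *
im=robot.snapshot("top"); s=robot.snapshot("scene"); o=robot.get_obs(); print(o["tool_pos"],o["time"])
c=np.array([[.5525+a,-.1215+b,z] for z in(.021,.033) for a in(-.025,.025) for b in(-.012,.012)]); print(w2px("top",c).round(1).tolist()); print(w2px("scene",c[:4]).round(1).tolist())
a=cv2.resize(im[168:223,160:300],(762,300),interpolation=2); b=cv2.resize(s[165:245,200:340],(525,300),interpolation=2)
save(np.vstack([a,np.hstack([b,np.zeros((300,237,3),np.uint8)])]),"t9.png")
E
```

```text
[ 0.3771 -0.3012  0.1905] 25.3333
[[277.4, 201.5], [270.3, 201.6], [277.0, 186.8], [269.9, 186.9], [277.8, 201.0], [270.6, 201.2], [277.3, 186.3], [270.2, 186.4]]
[[277.7, 218.7], [272.2, 215.1], [292.5, 213.2], [286.9, 209.8]]
```

View pics/t9.png

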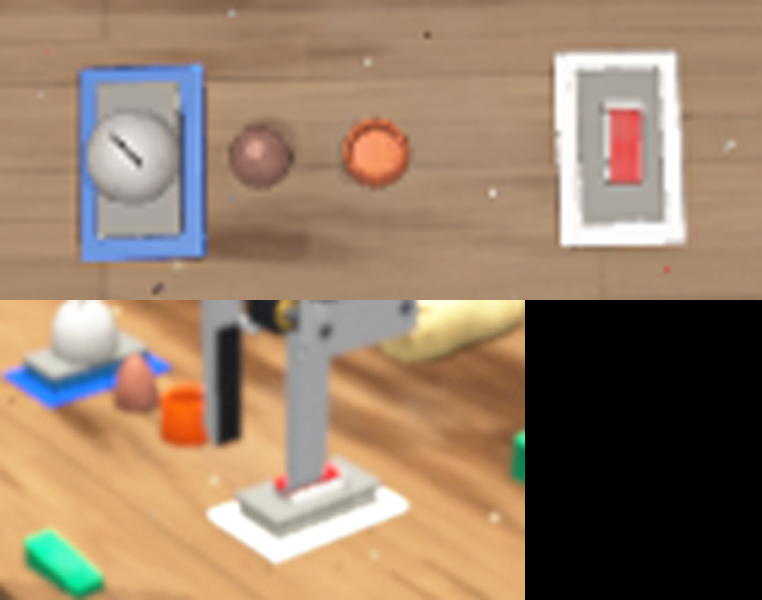

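The buckle lies flat, red side up, on the white pad: centre at crop (623,143) against the pad's (621,144.5), so within 2 mm. The dome, cone and cap are in line, and the gripper is clear of everything.

```bash
python3 -c "
from bench import robot
print(robot.close_job())"
```

```text
the job is handed in; nothing more can be done
None
```

The job is handed in with no verdict returned: in the last pictures the dome, red buckle, orange cap and cone all stand released within about 3 mm of their targets, I saw nothing else disturbed, and the clock read about 25 s of the 112 s limit.

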